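# Hold the carved tile in the chip extraction slot

## Robot

A 6-joint arm with a two-finger parallel gripper is mounted at the origin on a cart in front of the work surface, level with it; the furniture and walls round the work are solid. World frame = base frame: x ahead of the robot, y to its left, z up, the work surface at z = 0. Lengths are in m, angles in rad, forces in N, time in s.
With the tool pointing down it reaches from about 0.35 to 0.925 m from the base axis. Payload 6.4 kg.
Tool frame: the origin (TCP) lies at the very end of the fingers, on their centre line; the grasp point (between the pads) lies 19 mm behind it; z points along the fingers, y is the line along which they close (so a half turn about z gives the same grasp; the last joint's range is limited). The gripper opens to 85 mm and grips with 20 to 120 N. Pads are 22 mm wide; open, the fingers measure 114 mm over their backs; the gripper's body (76 mm by 85 mm) begins 54 mm behind the grasp point. The pads swing forward as they close: fully open they stand 13 mm farther back than shut.
Start: joints at [1.002, 0.245, 1.558, -0, 1.339, -0.174], TCP at [0.25, 0.6, 0.231] pointing down, gripper open.
Joint ranges: [-3.13, 3.13], [-1.02, 2.26], [0.13, 2.54], [-0.95, 4.09], [0.21, 2.88], [-2.74, 2.74]. Speed limits (rad/s): [2.57, 2.57, 3.14, 3.14, 3.14, 3.14].

## Interface

Orientations are given as a rotation vector (axis times angle).
In Python, from bench import sensors, viewer, ctrl gives the robot as it stands.
- The arm moves only by the tool apply_moves, never from a script. Its argument "motion" is one flat list of numbers, 7 for each row, row after row: the closure in counts, from 0 (fully open) to 255 (shut), then the shift along the tool's x, y, z in mm, then the turn, a rotation vector about the tool's x, y, z in rad. In form: [hand, tx, ty, tz, ax, ay, az, hand, tx, ty, tz, ax, ay, az, ...]. A call has 1 to 5 rows; each row shifts and turns the commanded pose from where the row before left it, along the tool's axes as they then stand; what a row does not reach is not made up. A row lasts 1/12 s, in which the tool goes at most 41.7 mm and 7.16 degrees, less where a joint would pass 70% of its speed; a pose out of reach is approached as far as the arm can. A call is refused whole if a number of a shift passes 41.7 or a number of a turn 0.125, either way. A call with a gripper value outside its range is refused whole. The fingers move at their own pace and stop on an object; "squeeze" is the grip in N (left out, the last holds). Time passes only in rows, so rows that do not move let the fingers close. It gives the time, the measured TCP pose, the force, the opening and the grip force at its end, in the units of the state.
- sensors.get_obs(): the state, without advancing time (a new reading comes with each control period).
- viewer.grab_frame(name): name is "scene" or "side" or "wrist"; returns the picture (400x640x3 uint8, blue, green, red); there is no depth.
- viewer.camera_info(name): a dict with "vertical_fov" (degrees; the focal length in pixels is half the picture's height over the tangent of half this angle, whatever the lens; pixels are square), "cx", "cy" (the principal point, pixels), "T" (4x4, takes a point from camera to world coordinates). Camera axes: x right, y down, z forward; pixel columns grow to the right and rows downward; lengths in m; the calibration is good to about 2 mm. The wrist camera is an equidistant fisheye: a pixel r from the principal point sees the ray r / f radians off the axis. A picture is of the moment at which its call begins: read the wrist's pose just before it. camera_info takes no time and is no camera call; for the wrist camera it gives the pose at the moment of the call.
- ctrl.close_job(): hands the job in; it is judged then, once.
The state is a dict: "time_s": time; "qpos": joint angles; "dq": joint speeds; "tau": joint torques, N m; "tcp_pos": TCP position; "orientation": TCP orientation; "contact_force": force on the tool from outside, world axes, zero at the start; "ft_torque": the same for the moment, N m; "grip_width": opening from 0.0 (shut) to 1.0 (fully open); "grip_force": force on a finger pad.
Only numpy, scipy, OpenCV 4.12 (cv2) and the standard library are available. Lean on these libraries where they do the work, as an engineer would, in place of code of your own. Each camera call takes 0.05 s, during which the arm holds its last target. There are 200 camera calls.

## Task

Hold the freshly carved tile in the chip extraction box: first slide the shutter on the box's top fully open by its knob, then take the tallest of the three tiles out of the rack and lower it, upright, through the slot until about half of its height is inside. The program finishes with the gripper still holding the tile there, hanging clear of the box's floor; leave the other tiles and things where they are.

Things in the scene. Friction and masses are not known exactly. Their poses are not given: they have to be found in the camera images.
- chip_box: chip extraction box, plywood with an aluminium top: 124 (x) x 130 (y) x 110 mm tall, fixed, turned up to 0.3 rad; a 48 mm suction stub sticks out of its far (+x) side. Origin: centre of its underside; z up. Its flat top lies 110 mm above the origin and is 8 mm thick; the inside is empty down to a floor 11 mm above the origin. On the top two guide bars (7 mm wide, 8 mm tall) run along y at x = +-56 mm
- slot_mouth (a point): centre of the slot at the level of the box's top face, at (0, 20, 110) mm in the box's frame, axes as the box's. The slot passes straight down through the 8 mm top; it is 72 mm long along the box's x and 10 mm wide along its y, with a 3 mm bevel round its mouth: 2 mm more than the tall tile's 70 x 8 mm
- shutter (a joint): flat steel shutter, 102 (x) x 32 (y) x 4 mm, lying on the box's top over the slot. It slides along the box's -y: 0 = slot fully covered, 0.04 m = end stop, slot quite free. It stays where it is left; about 1.2 N moves it. It starts at 0 to 6 mm
- shutter_knob (a point): black round knob of the shutter, 25 mm tall above the shutter plate, 16 mm across above its 12 mm neck; this point is on its axis, 20 mm above the box's top (9 mm below the knob's top). The knob stands 34 mm towards the box's -x from the slot's middle and moves with the shutter
- rack: wooden rack, fixed, 116 (x) x 206 (y) mm, turned up to 0.3 rad; origin: centre of its underside. Board 12 mm thick with three slots along x, at y = -70, 0 and 70 mm, each 10 mm wide between two ribs 7 mm thick whose tops stand 36 mm above the origin. One tile stands in each slot, on the board; which tile is in which slot varies
- tall_tile: the tallest tile in the rack, carved pale wood, 70 mm wide, 99 mm tall as it stands on its short edge, 8 mm thick, 30 to 52 g. Origin: middle of its back face, half way up; own x along the 70 mm width, own y up along the 99 mm height, own z along the thickness (the body fills z = 0 to 8 mm)
- tile_foot (a point): middle of the tall tile's lower edge, mid-thickness (axes as the tile's)
- tile_head (a point): middle of the tall tile's upper edge, mid-thickness (axes as the tile's)
- low_tile_a: carved tile standing lengthwise in the rack, 92 mm long, 66 mm tall, 8 mm thick; origin: middle of its back face. Leave alone
- low_tile_b: tile standing lengthwise in the rack, 96 mm long, 70 mm tall, 8 mm thick; origin: middle of its back face. Leave alone
- offcut: small octagonal wood offcut, 24 x 29 x 15 mm; origin under its centre. Leave alone
- eraser: eraser, 23 x 44 x 12 mm; origin under its centre. Leave alone
- tape_roll: roll of masking tape lying flat, 92 mm across, 24 mm tall; origin under its centre. Leave alone
Things that resemble listed ones, but are neither listed nor needed, are in the scene too. What is shaped like the tall_tile but green is not meant.

How it is judged:
On the way, in this order (a step that is already met when the one before it is completed fails the run):
1. the shutter is slid fully open (value of joint shutter above 0.034 m), for 0.2 s.
2. the tall tile is held by the gripper, lifted clear of the rack and not yet in the slot (height (world z) of tile_foot above 0.06 m and contact force between tall_tile and the fingers above 1 N and contact force between tall_tile and rack below 0.05 N and horizontal distance between tile_foot and slot_mouth above 0.04 m), for 0.1 s.
At the end, for the whole second after the job is handed in: the gripper still holds the tall tile (more than 1 N on it), at rest and upright within 0.12 rad in the slot, its lower edge 35 to 65 mm below the box's top, centred in the slot within 6 mm along it and 5 mm across; the shutter is open at least 32 mm (z of tile_foot in the frame of slot_mouth between -0.065 and -0.035 m and x of tile_foot in the frame of slot_mouth between -0.006 and 0.006 m and y of tile_foot in the frame of slot_mouth between -0.005 and 0.005 m and angle between tall_tile's own y axis and vertical below 0.12 rad and contact force between tall_tile and the fingers above 1 N and linear speed of tall_tile below 0.02 m/s and value of joint shutter above 0.032 m); the arm keeps its last pose, push and grip.
It fails at once if another tile or a bystander is moved more than 30 mm (distance of any of low_tile_a, low_tile_b, offcut, eraser, tape_roll from where it was at the start of the episode above 0.03 m).
It also fails if it takes over 59 s, if anything falls off the work surface, if the arm or the gripper's body presses on something with over 40 N, if the wrist force passes 120 N, or if a joint passes its speed limit or range.

## Working session

There is one attempt and no reset: what is moved stays moved. The work goes in short steps, Python scripts to look and compute and a tool call to move; the robot and the scene stay as the last step left them, time stands still between calls to the robot, and variables do not carry over. Pictures are saved under pics/ and viewed, at most 10 in all, crops included, and the job is handed in when it is done.

Besides the shell and the picture viewer there is one more tool, called after "Emit:" as name(argument=value, ...) on one line, values as JSON. apply_moves: Moves the arm, as the interface text tells. Its arguments: {"type":"object","properties":{"motion":{"type":"array","items":{"type":"number"}},"squeeze":{"type":"number"}},"required":["motion"]}

```bash
mkdir -p pics; cat > h.py <<'E'
import numpy as np, cv2
from scipy.spatial.transform import Rotation as R
from bench import sensors, viewer, ctrl
def ray(info,u,v,fish=False):
    f=200/np.tan(np.radians(info["vertical_fov"])/2)
    x,y=(u-info["cx"])/f,(v-info["cy"])/f
    if fish:
        r=np.hypot(x,y); s=np.sin(r)/max(r,1e-9); d=np.array([x*s,y*s,np.cos(r)])
    else: d=np.array([x,y,1.])
    T=np.array(info["T"]); return T[:3,3],T[:3,:3]@d
def onplane(info,u,v,z,fish=False):
    o,d=ray(info,u,v,fish); return o+d*(z-o[2])/d[2]
def proj(info,p,fish=False):
    f=200/np.tan(np.radians(info["vertical_fov"])/2)
    T=np.array(info["T"]); c=T[:3,:3].T@(np.array(p)-T[:3,3])
    if fish:
        r=np.hypot(c[0],c[1]); a=np.arctan2(r,c[2]); return np.array([info["cx"]+f*a*c[0]/r,info["cy"]+f*a*c[1]/r])
    return np.array([info["cx"]+f*c[0]/c[2],info["cy"]+f*c[1]/c[2]])
E
python3 - <<'E'
from h import *
ims=[]
for n in ["scene","side","wrist"]:
    i=viewer.camera_info(n); im=viewer.grab_frame(n); cv2.imwrite(f"pics/{n}0.png",im); ims.append(im)
    T=np.array(i["T"]);print(n,i["vertical_fov"],i["cx"],i["cy"],T.round(3).tolist())
o=sensors.get_obs();print(o)
E
```

```text
scene 47.91466862681 319.38251950540825 203.34585780229003 [[-0.477, -0.614, 0.629, -0.385], [-0.879, 0.316, -0.358, 0.88], [0.021, -0.723, -0.69, 1.174], [0.0, 0.0, 0.0, 1.0]]
side 46.07478514312211 321.1762092795415 201.74126407624018 [[0.871, -0.308, 0.382, 0.055], [-0.491, -0.547, 0.678, -0.589], [-0.0, -0.779, -0.628, 0.983], [0.0, 0.0, 0.0, 1.0]]
wrist 65.70646984690485 322.4382139563884 201.96053938405603 [[0.385, 0.876, 0.292, 0.175], [0.923, -0.365, -0.123, 0.632], [-0.002, 0.316, -0.949, 0.373], [0.0, 0.0, 0.0, 1.0]]
{'time_s': 0.15, 'qpos': array([ 1.00190766e+00,  2.45688484e-01,  1.55869841e+00,  4.85744024e-06,
        1.33870129e+00, -1.74110371e-01]), 'dq': array([-0.00107407, -0.00200416, -0.0030887 ,  0.00071288, -0.00059579,
       -0.00133621]), 'tau': array([ 2.52002355e-04, -4.29990363e+01, -3.26549685e+01, -7.01421095e-05,
        3.58710073e-03,  1.66589132e-05]), 'tcp_pos': array([0.24976654, 0.59965083, 0.23043031]), 'orientation': array([-6.15991505e-01, -3.08005123e+00,  2.18584434e-03]), 'contact_force': array([ 0.1401732 ,  0.49044857, -0.67815619]), 'ft_torque': array([-0.00579525,  0.01717218, -0.00802192]), 'grip_force': 0.0, 'grip_width': 1.001848308387525}
```

View pics/scene0.png

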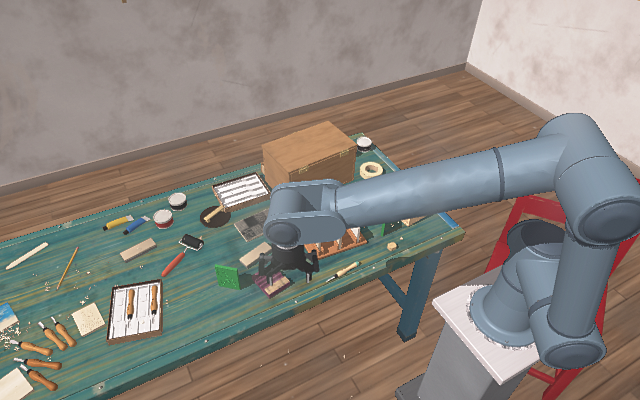

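View pics/side0.png

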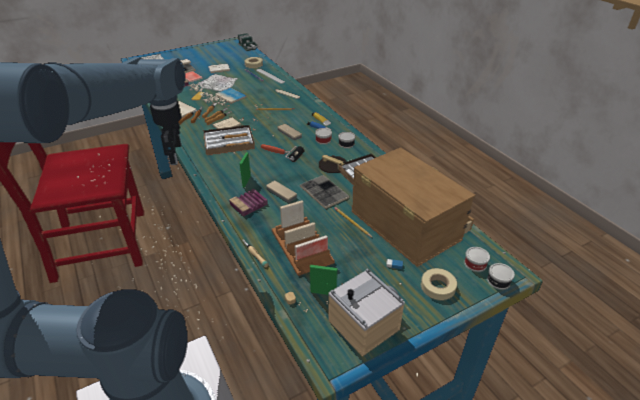

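The side view shows the chip box at about (367,310) with its black knob at (350,294). The rack is at (302,245) with three tiles. Candidates for the tall tile:
- pale upright tile in the rack, (292,217)
- low tile, (300,234)
- pinkish low tile, (311,250)
- green tiles, (246,168) and (323,280)

I choose (292,217) and will check it in a close crop.

```bash
python3 - <<'E'
import cv2
im=cv2.imread("pics/side0.png")
cv2.imwrite("pics/crop1.png",cv2.resize(im[190:360,255:425],None,fx=3.5,fy=3.5,interpolation=cv2.INTER_CUBIC))
E
```

```text
(no output)
```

View pics/crop1.png

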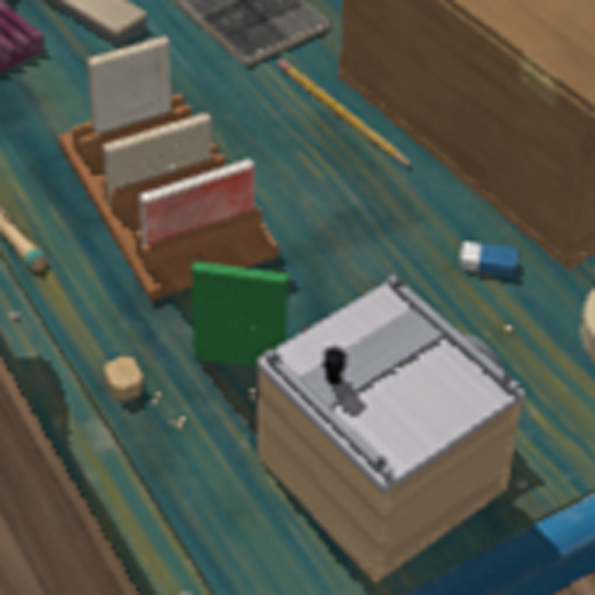

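The crop confirms the choice: the pale unpainted tile standing highest, at crop (130,85), is the tall tile. The box-top corners are at about crop (262,360), (395,282), (520,395) and (388,487), and the knob top is at (335,353). Next I'll measure rough positions.

```bash
python3 - <<'E'
from h import *
i=viewer.camera_info("side")
c=lambda u,v:(255+(u+.5)/3.5-.5,190+(v+.5)/3.5-.5)
P=[onplane(i,*c(*p),.110) for p in [(260,362),(395,284),(520,398),(388,487)]]
for p in P: print("box",p.round(4))
m=np.mean(P,0);print("ctr",m, [np.linalg.norm(P[k]-P[(k+1)%4]).round(4) for k in range(4)],[np.degrees(np.arctan2(*(P[(k+1)%4]-P[k])[1::-1])).round(1) for k in range(4)])
print("knobtop",onplane(i,*c(335,351),.139).round(4))
for p in [(90,58),(169,40)]: print("tall top",onplane(i,*c(*p),.111).round(4))
for p in [(105,148),(208,119)]: print("mid top",onplane(i,*c(*p),.080).round(4))
for p in [(142,203),(252,165)]: print("near top",onplane(i,*c(*p),.080).round(4))
for p in [(194,266),(286,273)]: print("green top",onplane(i,*c(*p),.1).round(4))
E
```

```text
box [0.4328 0.0433 0.11  ]
box [0.5528 0.0578 0.11  ]
box [ 0.5682 -0.0684  0.11  ]
box [ 0.4523 -0.0843  0.11  ]
ctr [ 0.5015494  -0.01288952  0.11      ] [np.float64(0.1209), np.float64(0.1272), np.float64(0.117), np.float64(0.1291)] [np.float64(6.9), np.float64(-83.0), np.float64(-172.2), np.float64(98.7)]
knobtop [0.4683 0.006  0.139 ]
tall top [0.4724 0.3938 0.111 ]
tall top [0.541  0.3827 0.111 ]
mid top [0.4482 0.3191 0.08  ]
mid top [0.5379 0.3091 0.08  ]
near top [0.4456 0.2479 0.08  ]
near top [0.5419 0.2432 0.08  ]
green top [0.4404 0.1522 0.1   ]
green top [0.4954 0.1132 0.1   ]
```

Emit:
apply_moves(motion=[0,0,0,-10,0,0,-0.125,0,0,0,-10,0,0,-0.125,0,0,0,-10,0,0,-0.125,0,0,0,0,0,0,-0.125,0,0,0,0,0,0,-0.02])

```text
time_s: 0.57
tcp_pos: [0.2501, 0.6002, 0.2618]
orientation: [-0.201, 3.135, 0.001]
contact_force: [0.1, -0.3, 0.5]
grip_width: 1.0
grip_force: 0.0
```

```bash
cat >> h.py <<'E'
def plan(target,yaw=None):
    "remaining shift (mm) in tool axes to target; turn az for tool-y at 90deg+yaw"
    o=sensors.get_obs(); M=R.from_rotvec(o["orientation"]).as_matrix()
    d=M.T@(np.array(target)-o["tcp_pos"])*1e3
    ty=np.arctan2(M[1,1],M[0,1])-np.pi/2
    print("t",round(o["time_s"],2),"tcp",o["tcp_pos"].round(4),"shift mm",d.round(1),"n>=",np.ceil(np.abs(np.linalg.norm(d))/41.7),"yaw",round(ty,4),"tilt",M[:,2].round(4),
      "az",None if yaw is None else round(-(yaw-ty),4),"F",o["contact_force"].round(1),"grip",round(o["grip_width"],3),round(o["grip_force"],1))
E
python3 -c "
from h import *
plan((.47,.03,.26),.125)"
```

```text
t 0.57 tcp [0.2501 0.6002 0.2618] shift mm [-145.3 -593.6    1.5] n>= 15.0 yaw 0.1281 tilt [ 5.e-04  8.e-04 -1.e+00] az 0.0031 F [ 0.1 -0.3  0.5] grip 1.0 0.0
```

Emit:
apply_moves(motion=[0,-9.7,-39.6,0,0,0,0,0,-9.7,-39.6,0,0,0,0,0,-9.7,-39.6,0,0,0,0,0,-9.7,-39.6,0,0,0,0,0,-9.7,-39.6,0,0,0,0])

```text
time_s: 0.98
tcp_pos: [0.3227, 0.4077, 0.2604]
orientation: [0.194, -3.135, 0.001]
contact_force: [0.3, -0.5, 0.2]
grip_width: 0.996
grip_force: 0.0
```

Emit:
apply_moves(motion=[0,-9.7,-39.6,0,0,0,0,0,-9.7,-39.6,0,0,0,0,0,-9.7,-39.6,0,0,0,0,0,-9.7,-39.6,0,0,0,0,0,-9.7,-39.6,0,0,0,0])

```text
time_s: 1.4
tcp_pos: [0.3955, 0.2174, 0.2608]
orientation: [0.193, -3.135, 0.0]
contact_force: [0.7, -0.3, 0.4]
grip_width: 1.001
grip_force: 0.0
```

Emit:
apply_moves(motion=[100,-9.7,-39.6,0,0,0,0,100,-9.7,-39.6,0,0,0,0,100,-9.7,-39.6,0,0,0,0,100,-9.7,-39.6,0,0,0,0,100,-9.7,-30,0,0,0,0])

```text
time_s: 1.82
tcp_pos: [0.4674, 0.0356, 0.2608]
orientation: [0.189, -3.135, 0.0]
contact_force: [-0.3, 0.4, 1.3]
grip_width: 0.611
grip_force: 0.0
```

Emit:
apply_moves(motion=[100,0,0,0,0,0,0,100,0,0,0,0,0,0])

```text
time_s: 1.98
tcp_pos: [0.4673, 0.0371, 0.2606]
orientation: [0.188, -3.134, -0.001]
contact_force: [0.6, 0.3, 0.1]
grip_width: 0.606
grip_force: 0.0
```

```bash
python3 - <<'E'
from h import *
import json
i=viewer.camera_info("wrist"); im=viewer.grab_frame("wrist"); cv2.imwrite("pics/wrist1.png",im)
json.dump({k:np.array(v).tolist() for k,v in i.items()},open("w1.json","w"))
cv2.imwrite("pics/side1.png",viewer.grab_frame("side"))
plan((.468,.006,.20),.125)
E
```

```text
t 2.08 tcp [0.4668 0.0388 0.2607] shift mm [  2.8 -32.7  60.7] n>= 2.0 yaw 0.1241 tilt [-1.2e-03  5.0e-04 -1.0e+00] az -0.0009 F [0.1 0.  0.7] grip 0.606 0.0
```

View pics/wrist1.png

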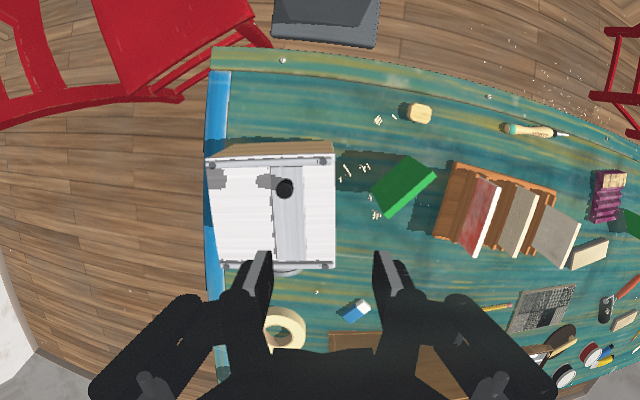

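The wrist view shows the box top at about (207–335, 155–268). The knob is at (285,188), the shutter strip spans columns 272–306, and the tall tile is the rightmost in the rack at (558,235). I'll crop for precise corners.

```bash
python3 - <<'E'
import cv2
im=cv2.imread("pics/wrist1.png")
cv2.imwrite("pics/crop2.png",cv2.resize(im[135:285,190:350],None,fx=4,fy=4,interpolation=cv2.INTER_CUBIC))
E
```

```text
(no output)
```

View pics/crop2.png

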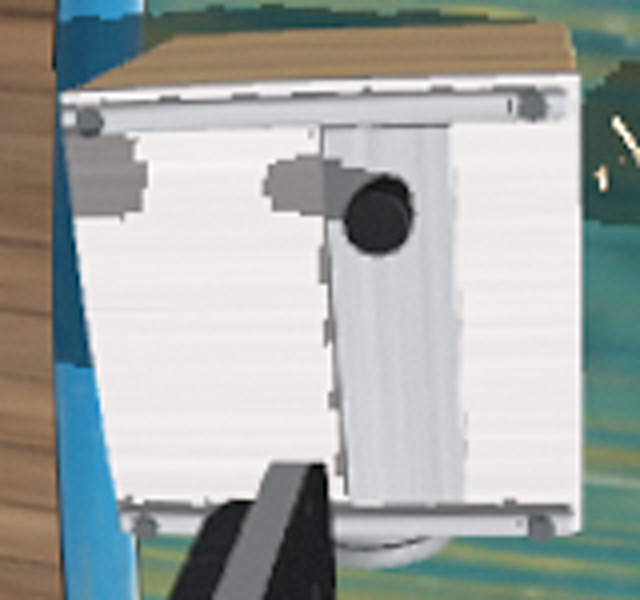

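```bash
python3 - <<'E'
from h import *
import json
i=json.load(open("w1.json"))
c=lambda u,v:(190+(u+.5)/4-.5,135+(v+.5)/4-.5)
on=lambda p,z:onplane(i,*c(*p),z,True)
P=[on(p,.110) for p in [(62,93),(578,75),(580,532),(120,532)]]
for p in P: print(p.round(4))
print(np.mean(P,0).round(4),[np.linalg.norm(P[k]-P[(k+1)%4]).round(4) for k in range(4)],[np.degrees(np.arctan2(*(P[(k+1)%4]-P[k])[1::-1])).round(1) for k in range(4)])
S=[on(p,.114) for p in [(322,125),(347,495),(465,500),(450,125)]]
for p in S: print("shut",p.round(4))
k=on((380,220),.139);print("knob",k.round(4))
B=[on(p,.118) for p in [(90,121),(532,103),(541,527),(146,525)]]
for p in B: print("screw",p.round(4))
print(np.mean(B,0).round(4),[np.degrees(np.arctan2(*(B[(k+1)%4]-B[k])[1::-1])).round(1) for k in range(4)])
yaw=.12;C=np.mean(P,0);Rz=np.array([[np.cos(yaw),np.sin(yaw)],[-np.sin(yaw),np.cos(yaw)]])
print("in box: knob",Rz@(k-C)[:2],[ (Rz@(s-C)[:2]).round(4) for s in S])
T=np.array(i["T"]);print(T.round(3))
E
```

```text
[ 0.4516 -0.0829  0.11  ]
[0.434  0.0453 0.11  ]
[0.5576 0.0622 0.11  ]
[ 0.5762 -0.0669  0.11  ]
[ 0.5049 -0.0106  0.11  ] [np.float64(0.1294), np.float64(0.1247), np.float64(0.1305), np.float64(0.1256)] [np.float64(97.8), np.float64(7.8), np.float64(-81.8), np.float64(-172.7)]
shut [ 0.4524 -0.0145  0.114 ]
shut [ 0.5518 -0.0015  0.114 ]
shut [0.5491 0.03   0.114 ]
shut [0.449  0.0163 0.114 ]
knob [0.467  0.0039 0.139 ]
screw [ 0.4562 -0.0722  0.118 ]
screw [0.4406 0.035  0.118 ]
screw [0.5526 0.0508 0.118 ]
screw [ 0.5675 -0.0566  0.118 ]
[ 0.5042 -0.0108  0.118 ] [np.float64(98.3), np.float64(8.1), np.float64(-82.1), np.float64(-172.0)]
in box: knob [-0.03590416  0.01891176] [array([-0.0526,  0.0024]), array([0.0476, 0.0034]), array([0.0488, 0.035 ]), array([-0.0523,  0.0333])]
[[-0.119  0.942  0.313  0.387]
 [ 0.993  0.113  0.038  0.028]
 [ 0.     0.315 -0.949  0.404]
 [ 0.     0.     0.     1.   ]]
```

Emit:
apply_moves(motion=[100,1.4,-17,20,0,0,-0.016,100,1.4,-17,20,0,0,0,100,0,0,20,0,0,0,100,0,0,0,0,0,0,100,0,0,0,0,0,0])

```text
time_s: 2.5
tcp_pos: [0.4681, 0.0056, 0.2005]
orientation: [0.223, -3.131, -0.002]
contact_force: [1.1, 0.2, 1.3]
grip_width: 0.606
grip_force: 0.0
```

```bash
python3 -c "
from h import *
plan((.467,.004,.121),.14)"
```

```text
t 2.5 tcp [0.4681 0.0056 0.2005] shift mm [ 1.1 -1.5 79.5] n>= 2.0 yaw 0.1424 tilt [-2.6e-03  8.0e-04 -1.0e+00] az 0.0024 F [1.1 0.2 1.3] grip 0.606 0.0
```

Emit:
apply_moves(motion=[100,1,-1.5,30,0,0,0,100,0,0,30,0,0,0,100,0,0,12,0,0,0,100,0,0,7,0,0,0,100,0,0,0,0,0,0])

```text
time_s: 2.92
tcp_pos: [0.4682, 0.0035, 0.1222]
orientation: [0.223, -3.133, -0.0]
contact_force: [-0.5, -0.5, -0.2]
grip_width: 0.609
grip_force: 0.0
```

Emit:
apply_moves(motion=[230,0,0,0,0,0,0,230,0,0,0,0,0,0,230,0,0,0,0,0,0,230,0,0,0,0,0,0,230,0,0,0,0,0,0], squeeze=25)

```text
time_s: 3.33
tcp_pos: [0.4695, 0.0025, 0.124]
orientation: [-0.221, 3.131, -0.001]
contact_force: [-1.5, 0.9, 6.8]
grip_width: 0.169
grip_force: 24.5
```

Emit:
apply_moves(motion=[230,0,-8,-1,0,0,0,230,0,-10,0,0,0,0,230,0,-10,0,0,0,0,230,0,-8,0,0,0,0,230,0,0,0,0,0,0])

```text
time_s: 3.75
tcp_pos: [0.4747, -0.0351, 0.1241]
orientation: [-0.218, 3.131, -0.003]
contact_force: [5.0, -0.4, 2.5]
grip_width: 0.172
grip_force: 25.0
```

```bash
python3 -c "
from h import *
plan((.4725,-.0356,.122),.14)"
```

```text
t 3.75 tcp [ 0.4747 -0.0351  0.1241] shift mm [ 2.2 -0.2  2. ] n>= 1.0 yaw 0.1391 tilt [ 0.0028 -0.0015 -1.    ] az -0.0009 F [ 5.  -0.4  2.5] grip 0.172 25.0
```

Emit:
apply_moves(motion=[230,0,-2,0,0,0,0,230,0,-2,0,0,0,0,230,0,0,0,0,0,0])

```text
time_s: 4.0
tcp_pos: [0.4747, -0.0359, 0.124]
orientation: [-0.219, 3.132, 0.007]
contact_force: [4.6, 9.2, 4.9]
grip_width: 0.169
grip_force: 25.4
```

End stop felt: the y force rose to 9 N and the tool stopped moving. I'll release and go up.

Emit:
apply_moves(motion=[100,0,2,0,0,0,0,100,0,2,0,0,0,0,100,0,0,0,0,0,0,100,0,0,0,0,0,0,100,0,0,0,0,0,0])

```text
time_s: 4.42
tcp_pos: [0.4728, -0.0331, 0.1228]
orientation: [0.221, -3.132, -0.0]
contact_force: [-0.6, 0.5, -0.8]
grip_width: 0.611
grip_force: 0.0
```

Emit:
apply_moves(motion=[100,0,0,-25,0,0,0,100,0,0,-40,0,0,0,100,0,0,-40,0,0,0,100,0,0,-30,0,0,0,100,0,0,0,0,0,0])

```text
time_s: 4.83
tcp_pos: [0.4767, -0.0342, 0.266]
orientation: [-0.221, 3.122, -0.008]
contact_force: [0.5, -0.7, 0.3]
grip_width: 0.609
grip_force: 0.0
```

```bash
python3 - <<'E'
from h import *
plan((.45,.2,.26),.14)
i=viewer.camera_info("wrist"); im=viewer.grab_frame("wrist"); cv2.imwrite("pics/wrist2.png",im)
import json
json.dump({k:np.array(v).tolist() for k,v in i.items()},open("w2.json","w"))
C=np.array([.5046,-.0107]);y=.14;Rm=np.array([[np.cos(y),-np.sin(y)],[np.sin(y),np.cos(y)]])
uv=np.array([proj(i,[*(C+Rm@np.array(b)),.110],True) for b in [(-62,-65),(-62,65),(62,65),(62,-65)] for b in [np.array(b)/1e3]])
print(uv.round(1))
u0,v0=uv.min(0).astype(int)-8;u1,v1=uv.max(0).astype(int)+8
v0=max(v0,0);u0=max(u0,0)
print(u0,v0)
cv2.imwrite("pics/crop3.png",cv2.resize(im[v0:v1,u0:u1],None,fx=4,fy=4,interpolation=cv2.INTER_CUBIC))
E
```

```text
t 4.83 tcp [ 0.4767 -0.0342  0.266 ] shift mm [ -6.5 235.6   4.7] n>= 6.0 yaw 0.1412 tilt [ 0.0124 -0.0043 -0.9999] az 0.0012 F [ 0.5 -0.7  0.3] grip 0.609 0.0
[[276.1 151.8]
 [407.3 152.9]
 [397.2 262.4]
 [281.7 262.8]]
268 143
```

View pics/crop3.png

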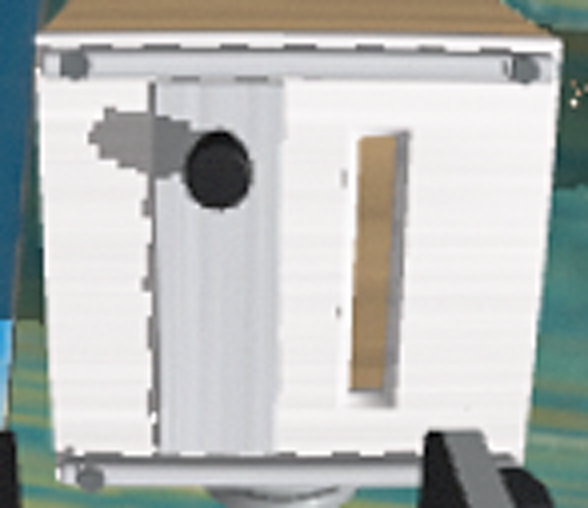

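```bash
python3 - <<'E'
from h import *
import json
i=json.load(open("w2.json"))
c=lambda u,v:(268+(u+.5)/4-.5,143+(v+.5)/4-.5)
on=lambda p,z:onplane(i,*c(*p),z,True)
def rep(C,y):
    Rz=np.array([[np.cos(y),np.sin(y)],[-np.sin(y),np.cos(y)]])
    for n,p,z in [("slotTR",(411,130),.11),("slotBR",(396,407),.11),("shTR",(282,80),.114),("shBR",(275,455),.114),("knob",(218,165),.139),("TL",(38,38),.11),("TR",(561,44),.11),("scTL",(75,65),.118),("scTR",(524,67),.118),("scBL",(90,476),.118)]:
        q=on(p,z);print(n,q.round(4),(Rz@(q[:2]-C)).round(4))
rep(np.array([.5046,-.0107]),.14)
# rack from side0: tile ; also wrist1 tall-tile
E
```

```text
slotTR [0.4625 0.012  0.11  ] [-0.0385  0.0283]
slotBR [0.5387 0.0228 0.11  ] [0.0385 0.0284]
shTR [ 0.4539 -0.0222  0.114 ] [-0.0518 -0.0043]
shBR [ 0.5556 -0.0079  0.114 ] [ 0.0509 -0.0043]
knob [ 0.4703 -0.0353  0.139 ] [-0.0374 -0.0196]
TL [ 0.4525 -0.0826  0.11  ] [-0.0616 -0.064 ]
TR [0.4348 0.0457 0.11  ] [-0.0612  0.0656]
scTL [ 0.4564 -0.072   0.118 ] [-0.0563 -0.054 ]
scTR [0.4409 0.0352 0.118 ] [-0.0567  0.0544]
scBL [ 0.5673 -0.0568  0.118 ] [ 0.0556 -0.0544]
```

Emit:
apply_moves(motion=[100,0,41,0,0,0,0,100,0,41,0,0,0,0,100,0,41,0,0,0,0,100,0,41,0,0,0,0,100,0,41,0,0,0,0])

```text
time_s: 5.3
tcp_pos: [0.443, 0.1714, 0.2565]
orientation: [0.22, -3.131, 0.001]
contact_force: [1.0, -0.7, -0.2]
grip_width: 0.606
grip_force: 0.0
```

Emit:
apply_moves(motion=[100,0,41,0,0,0,0.125,100,0,41,0,0,0,0.115,100,0,41,0,0,0,0,100,0,0,0,0,0,0,100,0,0,0,0,0,0])

```text
time_s: 5.72
tcp_pos: [0.4403, 0.2848, 0.2561]
orientation: [-0.108, -3.136, 0.003]
contact_force: [-0.5, 0.5, -0.6]
grip_width: 0.611
grip_force: 0.0
```

```bash
python3 - <<'E'
from h import *
import json
plan((.507,.388,.24),-.1)
i=viewer.camera_info("wrist"); im=viewer.grab_frame("wrist"); cv2.imwrite("pics/wrist3.png",im)
json.dump({k:np.array(v).tolist() for k,v in i.items()},open("w3.json","w"))
print([proj(i,p,True).round() for p in [(.4724,.3938,.111),(.541,.3827,.111)]])
E
```

```text
t 5.72 tcp [0.4403 0.2848 0.2561] shift mm [-59.4 107.6  15.7] n>= 3.0 yaw -0.0691 tilt [-0.0037 -0.0018 -1.    ] az 0.0309 F [-0.5  0.5 -0.6] grip 0.611 0.0
[array([429., 211.]), array([416., 269.])]
```

View pics/wrist3.png

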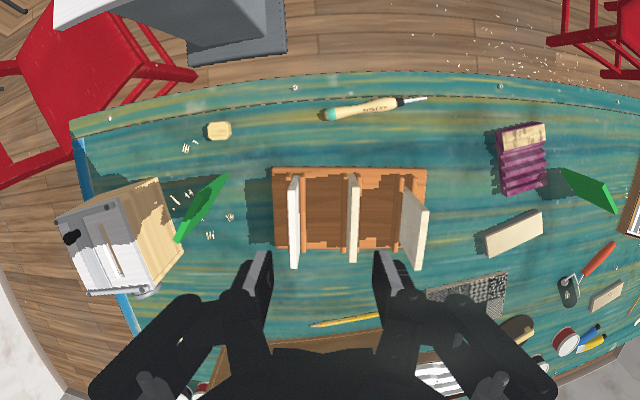

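Slot centre confirmed at (0.5018, 0.0091), yaw 0.14, and the shutter is fully open. The wrist view shows the tall tile at about (415,235). Next is a crop of its upper edge.

```bash
python3 - <<'E'
import cv2
im=cv2.imread("pics/wrist3.png")
cv2.imwrite("pics/crop4.png",cv2.resize(im[155:280,265:440],None,fx=4,fy=4,interpolation=cv2.INTER_CUBIC))
E
```

```text
(no output)
```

View pics/crop4.png

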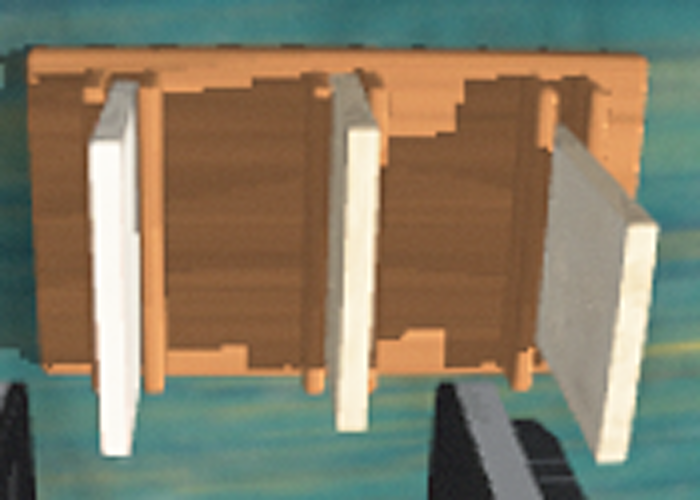

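```bash
python3 - <<'E'
from h import *
import json
i=json.load(open("w3.json"))
c=lambda u,v:(265+(u+.5)/4-.5,155+(v+.5)/4-.5)
on=lambda p,z:onplane(i,*c(*p),z,True)
def q(P,z):
    P=[on(p,z) for p in P];print([p[:2].round(4).tolist() for p in P],np.mean(P,0).round(4),[np.linalg.norm(P[k]-P[(k+1)%4]).round(4) for k in range(4)]); a=(P[3]+P[2]-P[0]-P[1]);print("yaw",np.arctan2(a[1],a[0]).round(4))
q([(627,221),(658,225),(626,463),(597,460)],.111)
q([(346,126),(378,126),(367,431),(336,431)],.080)
q([(90,142),(121,139),(132,456),(103,456)],.080)
q([(28,50),(648,57),(650,370),(40,370)],.012)
E
```

```text
[[0.4705, 0.3848], [0.4722, 0.3935], [0.543, 0.3888], [0.5409, 0.3802]] [0.5067 0.3868 0.111 ] [np.float64(0.0088), np.float64(0.0709), np.float64(0.0089), np.float64(0.0706)]
yaw -0.0657
[[0.4495, 0.3155], [0.4501, 0.3241], [0.543, 0.3184], [0.5422, 0.3092]] [0.4962 0.3168 0.08  ] [np.float64(0.0086), np.float64(0.0931), np.float64(0.0092), np.float64(0.0929)]
yaw -0.065
[[0.4492, 0.2465], [0.4489, 0.255], [0.5467, 0.2483], [0.5462, 0.2396]] [0.4977 0.2473 0.08  ] [np.float64(0.0085), np.float64(0.098), np.float64(0.0087), np.float64(0.0973)]
yaw -0.0704
[[0.436, 0.2199], [0.451, 0.4228], [0.567, 0.4288], [0.5497, 0.2101]] [0.5009 0.3204 0.012 ] [np.float64(0.2035), np.float64(0.1161), np.float64(0.2193), np.float64(0.1142)]
yaw -0.0169
```

Emit:
apply_moves(motion=[100,-29.5,30,0,0,0,0,100,-29.5,30,0,0,0,0,100,0,37,30,0,0,0,100,0,0,30,0,0,0,100,0,0,0,0,0,0])

```text
time_s: 6.18
tcp_pos: [0.5036, 0.3684, 0.1943]
orientation: [-0.115, -3.128, 0.01]
contact_force: [-1.9, -0.4, -1.5]
grip_width: 0.609
grip_force: 0.0
```

Emit:
apply_moves(motion=[100,0,0,0,0,0,0,100,0,0,0,0,0,0])

```text
time_s: 6.35
tcp_pos: [0.5072, 0.3697, 0.2032]
orientation: [0.117, 3.139, 0.0]
contact_force: [0.0, 0.6, 1.1]
grip_width: 0.609
grip_force: 0.0
```

```bash
python3 -c "
from h import *
plan((.5065,.3868,.081),-.066)"
```

```text
t 6.35 tcp [0.5072 0.3697 0.2032] shift mm [  2.   17.  122.2] n>= 3.0 yaw -0.0745 tilt [ 8.e-04  1.e-04 -1.e+00] az -0.0085 F [0.  0.6 1.1] grip 0.609 0.0
```

Emit:
apply_moves(motion=[100,2,17,20,0,0,-0.008,100,0,0,30,0,0,0,100,0,0,30,0,0,0,100,0,0,25,0,0,0,100,0,0,17,0,0,0])

```text
time_s: 6.77
tcp_pos: [0.5062, 0.387, 0.0801]
orientation: [0.104, 3.139, 0.0]
contact_force: [0.1, -0.0, -0.0]
grip_width: 0.606
grip_force: 0.0
```

Emit:
apply_moves(motion=[100,0,0,0,0,0,0,100,0,0,0,0,0,0])

```text
time_s: 6.93
tcp_pos: [0.5067, 0.3876, 0.0817]
orientation: [0.103, 3.139, 0.001]
contact_force: [0.2, -0.2, 0.3]
grip_width: 0.611
grip_force: 0.0
```

```bash
python3 -c "
from h import *
plan((.5065,.3868,.081),-.066)"
```

```text
t 6.93 tcp [0.5067 0.3876 0.0817] shift mm [ 0.1 -0.8  0.7] n>= 1.0 yaw -0.0658 tilt [ 1.4e-03  6.0e-04 -1.0e+00] az 0.0002 F [ 0.2 -0.2  0.3] grip 0.611 0.0
```

Emit:
apply_moves(motion=[250,0,-0.8,0,0,0,0,250,0,0,0,0,0,0,250,0,0,0,0,0,0,250,0,0,0,0,0,0,250,0,0,0,0,0,0], squeeze=45)

```text
time_s: 7.35
tcp_pos: [0.5067, 0.3871, 0.0821]
orientation: [0.102, 3.138, -0.001]
contact_force: [-1.5, -3.9, 7.1]
grip_width: 0.092
grip_force: 44.4
```

Emit:
apply_moves(motion=[250,0,0,0,0,0,0,250,0,0,-10,0,0,0,250,0,0,-20,0,0,0,250,0,0,-30,0,0,0,250,0,0,-35,0,0,0])

```text
time_s: 7.77
tcp_pos: [0.5044, 0.3867, 0.1748]
orientation: [-0.101, -3.136, 0.002]
contact_force: [0.4, 0.1, -0.9]
grip_width: 0.094
grip_force: 43.9
```

Emit:
apply_moves(motion=[250,0,0,-35,0,0,0,250,0,0,-20,0,0,0,250,0,0,0,0,0,0,250,0,0,0,0,0,0])

```text
time_s: 8.1
tcp_pos: [0.5064, 0.3878, 0.2324]
orientation: [0.101, 3.137, 0.003]
contact_force: [0.1, -0.6, -1.4]
grip_width: 0.089
grip_force: 43.9
```

```bash
python3 -c "
from h import *
plan((.5018,.0091,.24),.14)"
```

```text
t 8.1 tcp [0.5064 0.3878 0.2324] shift mm [ -19.9 -378.1   -8.3] n>= 10.0 yaw -0.0646 tilt [ 0.0035  0.002  -1.    ] az -0.2046 F [ 0.1 -0.6 -1.4] grip 0.089 43.9
```

Emit:
apply_moves(motion=[250,0,-10,0,0,0,0,250,-2,-25,0,0,0,0,250,-2,-30,0,0,0,0,250,-2,-30,0,0,0,0,250,-2,-30,0,0,0,0])

```text
time_s: 8.52
tcp_pos: [0.504, 0.2599, 0.2274]
orientation: [-0.101, -3.136, 0.003]
contact_force: [0.2, -0.0, 0.3]
grip_width: 0.095
grip_force: 44.0
```

Emit:
apply_moves(motion=[250,-2,-30,0,0,0,0,250,-2,-30,0,0,0,0,250,-2,-30,0,0,0,0,250,-2,-30,0,0,0,0,250,-2,-30,0,0,0,0])

```text
time_s: 8.93
tcp_pos: [0.5041, 0.1098, 0.2277]
orientation: [-0.102, -3.136, 0.0]
contact_force: [0.3, -0.4, -0.6]
grip_width: 0.091
grip_force: 44.0
```

Emit:
apply_moves(motion=[250,-2,-30,0,0,0,0,250,0,-30,0,0,0,0,250,0,-25,0,0,0,0,250,0,-15,0,0,-0.1,250,0,0,0,0,0,-0.1])

```text
$.motion: bad value
```

Emit:
apply_moves(motion=[250,0,0,0,0,0,0,250,0,0,0,0,0,0,250,0,0,0,0,0,0])

```text
time_s: 9.18
tcp_pos: [0.5049, 0.1115, 0.2285]
orientation: [-0.103, -3.137, -0.0]
contact_force: [-0.5, -0.2, 0.4]
grip_width: 0.089
grip_force: 44.1
```

```bash
python3 - <<'E'
from h import *
import json
plan((.5018,.0091,.20),.14)
i=viewer.camera_info("wrist"); im=viewer.grab_frame("wrist")
s=sensors.get_obs()["tcp_pos"]
json.dump({k:np.array(v).tolist() for k,v in i.items()},open("w4.json","w"))
cv2.imwrite("pics/wrist4.png",im)
i=viewer.camera_info("side"); im2=viewer.grab_frame("side"); cv2.imwrite("pics/side4.png",im2)
t=s+[0,0,.03];p=proj(viewer.camera_info("wrist"),t,True);print(p, proj(i,t))
a=cv2.resize(im[100:350,180:460],None,fx=1.6,fy=1.6);
u,v=proj(i,t).astype(int); b=cv2.resize(im2[v-25:v+75,u-60:u+60],(480,400),interpolation=cv2.INTER_CUBIC)
b=b[:400,:340]
out=np.zeros((400,448+340,3),np.uint8);out[:400,:448]=a;out[:,448:]=b
cv2.imwrite("pics/cmb4.png",out)
E
```

```text
t 9.18 tcp [0.5049 0.1115 0.2285] shift mm [  -3.7 -102.4   28.5] n>= 3.0 yaw -0.0654 tilt [-2.9e-03  3.0e-04 -1.0e+00] az -0.2054 F [-0.5 -0.2  0.4] grip 0.089 44.1
[319.63625001 293.97288559] [341.53977632 219.62886831]
```

View pics/cmb4.png

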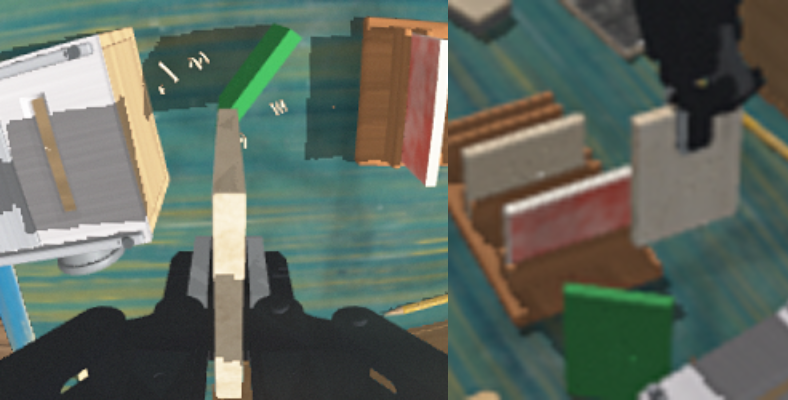

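The tile hangs upright and centred between the fingers. The third call was refused because one row was a number short, so I'll redo it.

Emit:
apply_moves(motion=[250,-1,-25,0,0,0,0,250,-1,-30,0,0,0,0,250,-1,-30,0,0,0,0,250,-1,-17.4,0,0,0,-0.103,250,0,0,0,0,0,-0.102])

```text
time_s: 9.7
tcp_pos: [0.5033, 0.0074, 0.2298]
orientation: [0.225, -3.133, 0.001]
contact_force: [-1.3, 0.2, -1.4]
grip_width: 0.088
grip_force: 44.2
```

Emit:
apply_moves(motion=[250,0,0,0,0,0,0,250,0,0,0,0,0,0,250,0,0,0,0,0,0])

```text
time_s: 9.95
tcp_pos: [0.5032, 0.0101, 0.2299]
orientation: [0.219, -3.133, -0.0]
contact_force: [-0.3, 0.4, -0.8]
grip_width: 0.089
grip_force: 44.2
```

```bash
python3 - <<'E'
from h import *
plan((.5018,.0091,.19),.14)
E
```

```text
t 9.95 tcp [0.5032 0.0101 0.2299] shift mm [ 1.5 -0.8 39.9] n>= 1.0 yaw 0.1398 tilt [-5.e-04  2.e-04 -1.e+00] az -0.0002 F [-0.3  0.4 -0.8] grip 0.089 44.2
```

Emit:
apply_moves(motion=[250,1.4,-0.8,15,0,0,0,250,0,0,20,0,0,0,250,0,0,10,0,0,0,250,0,0,0,0,0,0,250,0,0,0,0,0,0])

```text
time_s: 10.37
tcp_pos: [0.5017, 0.0087, 0.1848]
orientation: [0.22, -3.133, -0.001]
contact_force: [0.4, -0.3, 0.4]
grip_width: 0.092
grip_force: 44.2
```

```bash
python3 - <<'E'
from h import *
import json
plan((.5018,.0091,.185),.14)
i=viewer.camera_info("wrist"); im=viewer.grab_frame("wrist"); cv2.imwrite("pics/wrist5.png",im)
json.dump({k:np.array(v).tolist() for k,v in i.items()},open("w5.json","w"))
C=np.array([.5018,.0091]);y=.14;Rm=np.array([[np.cos(y),-np.sin(y)],[np.sin(y),np.cos(y)]])
for b,z in [((-39,-8),.11),((-39,8),.11),((-35,-4),.115),((-35,4),.115),((-35,-4),.214),((-35,4),.214)]: print(b,z,proj(i,[*(C+Rm@(np.array(b)/1e3)),z],True).round(1), (5*(proj(i,[*(C+Rm@(np.array(b)/1e3)),z],True)-[260,150])).round())
plan((.5018,.0091,.185),.14)
cv2.imwrite("pics/crop5.png",cv2.resize(im[150:270,260:390],None,fx=5,fy=5,interpolation=cv2.INTER_CUBIC)[:600])
E
```

```text
t 10.37 tcp [0.5017 0.0087 0.1848] shift mm [-0.1  0.3 -0.2] n>= 1.0 yaw 0.1405 tilt [-1.3e-03  3.0e-04 -1.0e+00] az 0.0005 F [ 0.4 -0.3  0.4] grip 0.092 44.2
(-39, -8) 0.11 [310.5 161.2] [253.  56.]
(-39, 8) 0.11 [332.9 161.2] [364.  56.]
(-35, -4) 0.115 [316.  168.1] [280.  91.]
(-35, 4) 0.115 [327.4 168.1] [337.  91.]
(-35, -4) 0.214 [311.  220.9] [255. 354.]
(-35, 4) 0.214 [331.2 220.9] [356. 354.]
t 10.42 tcp [0.5024 0.0085 0.1857] shift mm [0.5 0.7 0.7] n>= 1.0 yaw 0.1404 tilt [ 6.e-04 -1.e-04 -1.e+00] az 0.0004 F [-0.3 -0.1 -0.5] grip 0.086 44.2
```

View pics/crop5.png

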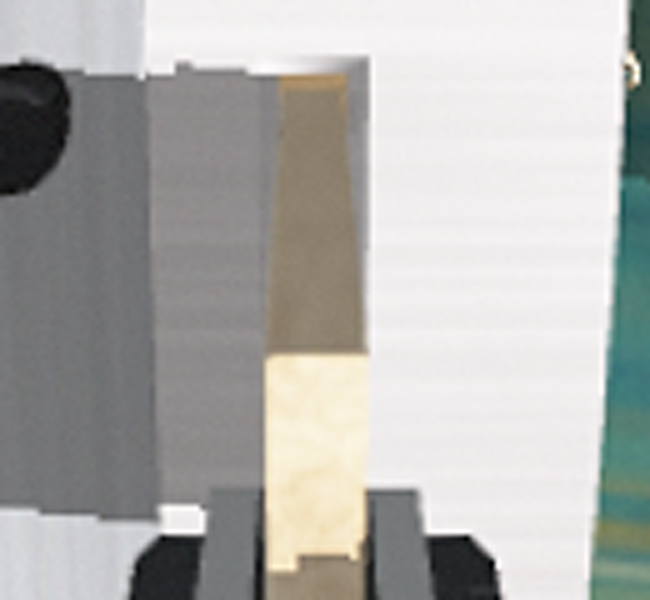

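The tile foot lines up with the slot across its width (foot centre about 314 px, hole centre about 313 px). It sits about 0.8 mm too near along the slot, so I'll correct that and lower slowly.

Emit:
apply_moves(motion=[250,-0.8,0,2,0,0,0,250,0,0,4,0,0,0,250,0,0,4,0,0,0,250,0,0,4,0,0,0,250,0,0,0,0,0,0])

```text
time_s: 10.83
tcp_pos: [0.5052, 0.0079, 0.1786]
orientation: [-0.22, 3.13, -0.002]
contact_force: [-16.3, 1.3, 34.9]
grip_width: 0.093
grip_force: 49.8
```

```bash
python3 - <<'E'
from h import *
plan((.5025,.0088,.1297),.14)
E
```

```text
t 10.83 tcp [0.5052 0.0079 0.1786] shift mm [ 2.8  1.4 48.9] n>= 2.0 yaw 0.1401 tilt [ 0.0042 -0.0011 -1.    ] az 0.0001 F [-16.3   1.3  34.9] grip 0.093 49.8
```

The tile has touched the mouth: 35 N up and −16 N in x, so it is probably on the bevel at the +x end. I'll back off, then compare the tile and slot edges numerically.

Emit:
apply_moves(motion=[250,0,0,-5,0,0,0,250,0,0,-5,0,0,0,250,0,0,-4,0,0,0,250,0,0,0,0,0,0,250,0,0,0,0,0,0])

```text
time_s: 11.25
tcp_pos: [0.5027, 0.0083, 0.1848]
orientation: [0.22, -3.134, 0.0]
contact_force: [-0.1, 0.2, -0.6]
grip_width: 0.09
grip_force: 44.4
```

```bash
python3 - <<'E'
from h import *
import json
plan((.5018,.0091,.185),.14)
i=viewer.camera_info("wrist"); im=viewer.grab_frame("wrist"); cv2.imwrite("pics/wrist6.png",im)
old=cv2.imread("pics/wrist5.png")
C=np.array([.5018,.0091]);y=.14;Rm=np.array([[np.cos(y),-np.sin(y)],[np.sin(y),np.cos(y)]])
P=lambda b,z:proj(i,[*(C+Rm@(np.array(b)/1e3)),z],True).round(1)
for b,z in [((-39,0),.11),((-36,0),.11),((-36,0),.107),((-35,0),.1155),((-35,0),.2145),((35,0),.2145)]: print(b,z,P(b,z))
for n,m in (("old",old),("new",im)):
    print(n,"col323 g r",[(v,int(m[v,323,0]),int(m[v,323,2])) for v in range(156,174)])
    print("top edge",[(v,int(m[v,323,2])) for v in range(215,226)])
    print("row200",[(u,int(m[200,u].sum())) for u in range(308,340)])
    print("row230",[(u,int(m[230,u].sum())) for u in range(308,338)])
E
```

```text
t 11.25 tcp [0.5027 0.0083 0.1848] shift mm [ 0.8  0.9 -0.2] n>= 1.0 yaw 0.1401 tilt [-3.e-04 -0.e+00 -1.e+00] az 0.0001 F [-0.1  0.2 -0.6] grip 0.09 44.4
(-39, 0) 0.11 [322.5 159.9]
(-36, 0) 0.11 [322.5 164. ]
(-36, 0) 0.107 [322.5 163.2]
(-35, 0) 0.1155 [322.5 167. ]
(-35, 0) 0.2145 [322.5 219.4]
(35, 0) 0.2145 [322.5 347.7]
old col323 g r [(156, 244, 246), (157, 244, 246), (158, 244, 246), (159, 241, 243), (160, 241, 242), (161, 218, 221), (162, 216, 219), (163, 215, 216), (164, 179, 199), (165, 104, 170), (166, 107, 171), (167, 105, 164), (168, 109, 145), (169, 111, 140), (170, 110, 140), (171, 111, 141), (172, 108, 141), (173, 107, 138)]
top edge [(215, 147), (216, 144), (217, 143), (218, 143), (219, 139), (220, 170), (221, 240), (222, 249), (223, 249), (224, 247), (225, 247)]
row200 [(308, 418), (309, 420), (310, 422), (311, 420), (312, 397), (313, 414), (314, 404), (315, 394), (316, 382), (317, 387), (318, 381), (319, 386), (320, 384), (321, 381), (322, 377), (323, 383), (324, 385), (325, 386), (326, 382), (327, 386), (328, 381), (329, 387), (330, 376), (331, 399), (332, 475),
[... 976 characters left out ...]
2, 406), (313, 410), (314, 408), (315, 393), (316, 386), (317, 382), (318, 382), (319, 387), (320, 386), (321, 380), (322, 372), (323, 379), (324, 373), (325, 386), (326, 388), (327, 381), (328, 385), (329, 383), (330, 380), (331, 399), (332, 413), (333, 449), (334, 667), (335, 705), (336, 713), (337, 712), (338, 710), (339, 709)]
row230 [(308, 421), (309, 433), (310, 428), (311, 423), (312, 435), (313, 675), (314, 689), (315, 685), (316, 686), (317, 688), (318, 699), (319, 693), (320, 694), (321, 703), (322, 700), (323, 691), (324, 700), (325, 699), (326, 703), (327, 703), (328, 706), (329, 703), (330, 707), (331, 705), (332, 688), (333, 661), (334, 720), (335, 716), (336, 714), (337, 717)]
```

The tile has not slipped in the grip. The edges put it +0.35 mm along and −0.5 mm across from the slot. The catch was probably a sideways transient while descending, so I'll trim and enter much more slowly.

Emit:
apply_moves(motion=[250,0.3,0.6,1,0,0,0,250,0,0,1.5,0,0,0,250,0,0,1,0,0,0,250,0,0,0,0,0,0,250,0,0,0,0,0,0])

```text
time_s: 11.72
tcp_pos: [0.5023, 0.0089, 0.1813]
orientation: [0.22, -3.133, -0.0]
contact_force: [-0.2, -0.9, -0.8]
grip_width: 0.088
grip_force: 44.4
```

Emit:
apply_moves(motion=[250,0,0,1,0,0,0,250,0,0,1,0,0,0,250,0,0,0.5,0,0,0,250,0,0,0,0,0,0,250,0,0,0,0,0,0])

```text
time_s: 12.13
tcp_pos: [0.5024, 0.0089, 0.1791]
orientation: [0.22, -3.134, 0.0]
contact_force: [0.1, 0.5, 0.5]
grip_width: 0.089
grip_force: 44.4
```

Emit:
apply_moves(motion=[250,0,0,1,0,0,0,250,0,0,1,0,0,0,250,0,0,0,0,0,0,250,0,0,0,0,0,0])

```text
time_s: 12.47
tcp_pos: [0.5023, 0.0089, 0.177]
orientation: [0.22, -3.134, -0.0]
contact_force: [1.4, -0.8, -0.3]
grip_width: 0.09
grip_force: 44.4
```

Emit:
apply_moves(motion=[250,0,0,1,0,0,0,250,0,0,1,0,0,0,250,0,0,1,0,0,0,250,0,0,0,0,0,0,250,0,0,0,0,0,0])

```text
time_s: 12.88
tcp_pos: [0.5023, 0.0089, 0.174]
orientation: [0.22, -3.134, -0.0]
contact_force: [0.7, 0.3, -0.2]
grip_width: 0.089
grip_force: 44.4
```

Emit:
apply_moves(motion=[250,0,0,1,0,0,0,250,0,0,1,0,0,0,250,0,0,1,0,0,0,250,0,0,0,0,0,0,250,0,0,0,0,0,0])

```text
time_s: 13.3
tcp_pos: [0.5024, 0.0089, 0.171]
orientation: [0.22, -3.134, -0.0]
contact_force: [0.6, -1.0, -0.0]
grip_width: 0.09
grip_force: 44.4
```

Emit:
apply_moves(motion=[250,0,0,1.5,0,0,0,250,0,0,1.5,0,0,0,250,0,0,1.5,0,0,0,250,0,0,1.5,0,0,0,250,0,0,0,0,0,0])

```text
time_s: 13.72
tcp_pos: [0.5021, 0.0089, 0.1646]
orientation: [0.22, -3.133, -0.0]
contact_force: [0.6, -0.9, -0.2]
grip_width: 0.091
grip_force: 44.4
```

Emit:
apply_moves(motion=[250,0,0,2,0,0,0,250,0,0,2,0,0,0,250,0,0,2,0,0,0,250,0,0,2,0,0,0,250,0,0,0,0,0,0])

```text
time_s: 14.13
tcp_pos: [0.5021, 0.0089, 0.1565]
orientation: [0.22, -3.133, -0.0]
contact_force: [-0.8, 0.8, -0.2]
grip_width: 0.089
grip_force: 44.4
```

Emit:
apply_moves(motion=[250,0,0,2,0,0,0,250,0,0,2,0,0,0,250,0,0,2,0,0,0,250,0,0,2,0,0,0,250,0,0,0,0,0,0])

```text
time_s: 14.55
tcp_pos: [0.5021, 0.0089, 0.1485]
orientation: [0.22, -3.133, -0.0]
contact_force: [-0.2, -0.1, 0.3]
grip_width: 0.089
grip_force: 44.4
```

Emit:
apply_moves(motion=[250,0,0,2,0,0,0,250,0,0,2,0,0,0,250,0,0,2,0,0,0,250,0,0,2,0,0,0,250,0,0,0,0,0,0])

```text
time_s: 14.97
tcp_pos: [0.5021, 0.0089, 0.1405]
orientation: [0.22, -3.133, -0.0]
contact_force: [0.6, 0.1, -0.9]
grip_width: 0.089
grip_force: 44.4
```

Emit:
apply_moves(motion=[250,0,0,2,0,0,0,250,0,0,2,0,0,0,250,0,0,2,0,0,0,250,0,0,2,0,0,0,250,0,0,2,0,0,0])

```text
time_s: 15.38
tcp_pos: [0.5024, 0.0089, 0.1309]
orientation: [0.22, -3.134, -0.0]
contact_force: [0.3, -0.1, -1.4]
grip_width: 0.091
grip_force: 44.4
```

Emit:
apply_moves(motion=[250,0,0,0,0,0,0,250,0,0,0,0,0,0,250,0,0,0,0,0,0,250,0,0,0,0,0,0,250,0,0,0,0,0,0])

```text
time_s: 15.8
tcp_pos: [0.5025, 0.0089, 0.1312]
orientation: [-0.22, 3.134, -0.0]
contact_force: [0.1, 0.1, -0.8]
grip_width: 0.09
grip_force: 44.4
```

```bash
python3 - <<'E'
from h import *
plan((.5018,.0091,.1305),.14)
i=viewer.camera_info("wrist"); im=viewer.grab_frame("wrist"); cv2.imwrite("pics/wrist7.png",im)
# tile top edge still at same camera row? shutter edge?
print("top edge",[(v,int(im[v,323,2])) for v in range(215,226)])
C=np.array([.5018,.0091]);y=.14;Rm=np.array([[np.cos(y),-np.sin(y)],[np.sin(y),np.cos(y)]])
for yy in (-56,-60,-24,-28): print(yy,proj(i,[*(C+Rm@np.array([-.045,yy/1e3])),.114],True).round(1))
v=int(proj(i,[*(C+Rm@np.array([-.045,-.040])),.114],True)[1]);print(v,[(u,int(im[v,u].sum())) for u in range(200,310,2)])
E
```

```text
t 15.8 tcp [0.5025 0.0089 0.1312] shift mm [0.7 0.3 0.7] n>= 1.0 yaw 0.1403 tilt [ 3.e-04 -1.e-04 -1.e+00] az 0.0003 F [ 0.1  0.1 -0.8] grip 0.09 44.4
top edge [(215, 138), (216, 138), (217, 136), (218, 135), (219, 134), (220, 163), (221, 233), (222, 246), (223, 246), (224, 245), (225, 243)]
-56 [219.5 170.3]
-60 [212.8 170.4]
-24 [276.4 169.3]
-28 [269.  169.4]
169 [(200, 700), (202, 700), (204, 703), (206, 704), (208, 701), (210, 701), (212, 702), (214, 701), (216, 703), (218, 718), (220, 369), (222, 606), (224, 595), (226, 592), (228, 592), (230, 597), (232, 592), (234, 610), (236, 619), (238, 616), (240, 579), (242, 585), (244, 582), (246, 595), (248, 600), (250, 601), (252, 606), (254, 601), (256, 603), (258, 602), (260, 592), (262, 578), (264, 592), (266, 602), (268, 601), (270, 597), (272, 592), (274, 587), (276, 612), (278, 669), (280, 714), (282, 712), (284, 712), (286, 712), (288, 707), (290, 712), (292, 710), (294, 710), (296, 714), (298, 712), (300, 713), (302, 715), (304, 713), (306, 714), (308, 715)]
```

The shutter's edge is at its end stop, the tile's edge is unmoved in the grip, and there is no contact load. Handing in.

```bash
python3 -c "
from bench import ctrl
print(ctrl.close_job())"
```

```text
the job is handed in; nothing more can be done
None
```

The job is handed in: the shutter is open at its end stop and the gripper still holds the tall tile upright in the slot, its lower edge about 49 mm below the box's top (by my measurement; no verdict was returned).

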